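Sweep the loose nuts into the nut bin

ROBOT

A 7-joint arm with a two-finger parallel gripper is mounted at the origin on the work surface. World frame = base frame: x ahead of the robot, y to its left, z up, the work surface at z = 0. Lengths are in mm, angles in rad, forces in N, time in s.
With the tool pointing down it reaches from about 350 to 900 mm from the base axis. Payload 19.9 kg.
Tool frame: the origin (TCP) lies between the finger pads; the fingertips stand tip_extent ahead of it and the grasp point (between the pads) lies 3 mm ahead of it (tip_extent is the distance from the TCP to the fingertips, in mm); z points along the fingers, y is the direction in which the jaws open and shut (so a half turn about z gives the same grasp; the last joint's range is limited). The gripper opens to 85 mm and grips with 20 to 120 N. Pads are 22 mm wide; open, the fingers measure 114 mm over their backs; the gripper's body (76 mm by 85 mm) begins 54 mm behind the grasp point. The pads swing forward as they close: fully open they stand 13 mm farther back than shut.
Start: joints at [1.139, 0.417, -0.01, 1.614, 0.005, 1.111, -0.053], TCP at [237.497, -578.099, 253.26] pointing down, gripper open.
Joint ranges: [-2.81, 2.81], [-0.39, 2.02], [-1.27, 1.25], [0.06, 2.57], [-1.19, 4.33], [0.19, 2], [-2.82, 2.82]. Speed limits (rad/s): [1.89, 1.89, 2.39, 2.39, 3.01, 3.01, 3.01].

INTERFACE

Orientations are given as a rotation vector (axis times angle).
In Python, from rig import * gives the robot as it stands.
- The arm moves only by the tool play_rows, never from a script. Its argument "targets" is a list that holds one entry, the list of rows, each a list of 7 numbers: the shift along the tool's x, y, z in m, then the turn, a rotation vector about the tool's x, y, z in degrees, then the closure, from 0 (fully open) to 1 (shut). A call has 1 to 12 rows; each row shifts and turns the commanded pose from where the row before left it, along the tool's axes as they then stand; what a row does not reach is not made up. A row lasts 1/10 s, in which the tool goes at most 50 mm and 8.59 degrees, less where a joint would pass 70% of its speed; a pose out of reach is approached as far as the arm can. A call is refused whole if a number of a shift passes 0.05 or a number of a turn 8.59, either way. A call with a gripper value outside its range is refused whole. The fingers move at their own pace and stop on an object; "grip_force" is the grip in N (left out, the last holds). Time passes only in rows, so rows that do not move let the fingers close. It gives the time, the measured TCP pose, the force and the opening at its end, in the units of the state.
- read_state(): the state, without advancing time (a new reading comes with each control period).
- get_image(name): name is "scene" or "top" or "wrist"; returns a dict with "pixels" (384x512x3 uint8, red, green, blue), "fov_y" (degrees; the focal length in pixels is half the picture's height over the tangent of half this angle, whatever the lens; pixels are square), "cx", "cy" (the principal point, pixels), "dist_coeffs" ([k1, k2, p1, p2, k3] as OpenCV has them; the pictures are not rectified), "rvec" (rotation vector, rad) and "tvec" (3), from world to camera coordinates, as OpenCV has them; the wrist camera has in their place "mount" (4x4, takes a point from camera to tool coordinates, whose origin is the TCP and whose axes are the flange's). Camera axes: x right, y down, z forward; pixel columns grow to the right and rows downward; lengths in mm; the calibration is good to about 2 mm. A picture is of the moment at which its call begins: read the wrist's pose just before it. There is no depth.
- finish_job(): hands the job in, once; it reports no verdict.
The state is a dict: "time": time; "joints": joint angles; "qvel": joint speeds; "effort": joint torques, N m; "tcp_pos": TCP position; "ee_rot": TCP orientation; "contact_force": force on the tool from outside, world axes, zero at the start; "ft_torque": the same for the moment, N m; "opening": finger opening in mm.
Only numpy, scipy, OpenCV 4.12 (cv2) and the standard library are available. Lean on these libraries where they do the work, as an engineer would, in place of code of your own. Each camera call takes 0.05 s, during which the arm holds its last target. There are 200 camera calls.

TASK

Three loose hex nuts lie on the raised sorting board, which has a blue bin at each open end. With the fingertips, push the nuts along the board and over the edge into the bin that already holds nuts, not the one with bolts. Do not pick any nut up, and leave the two bolts standing where they are.

Things in the scene. Friction and masses are not known exactly. Their poses are not given: they have to be found in the camera images.
- board: fixed sorting board with a black rubber-faced deck on feet, 360 (its x) by 300 mm (its y), turned and shifted from run to run; origin on the bench under its centre. Flat deck 80 mm above the bench. Along the two x sides run aluminium rims 20 mm above the deck (inner faces at x = +-170 mm); the two y ends (y = +-150 mm) are open edges without rim.
- nut_bin: fixed blue open bin, 320 (its x) by 160 (its y) by 62 mm high, walls 4 mm, already holding a layer of hex nuts. Origin at the centre of its underside, axes parallel to the board's. Its centre is 210 mm from the board's centre along the board's y, at either end; its rim is tucked 20 mm under the deck, so what passes over that edge falls straight in.
- bolt_bin: fixed blue open stock bin of the same size and colour, at the board's other open end (210 mm from its centre); it already holds large hex bolts. Origin at the centre of its underside. No nut belongs in it.
- nut0: a loose steel hex nut lying flat on the low-x side of the deck at the start: 30 mm across flats, 35 mm across corners, 16 mm high, 20 mm hole, about 64 g, slides freely; origin at the centre of its underside, z is the nut's axis
- nut1: a loose steel hex nut lying flat near the middle line of the deck at the start: 30 mm across flats, 35 mm across corners, 16 mm high, 20 mm hole, about 64 g, slides freely; origin at the centre of its underside, z is the nut's axis
- nut2: a loose steel hex nut lying flat on the high-x side of the deck at the start: 30 mm across flats, 35 mm across corners, 16 mm high, 20 mm hole, about 64 g, slides freely; origin at the centre of its underside, z is the nut's axis
- bolt0: steel hex bolt standing loose on its head on the deck near the board's low-x rim: head 24 mm across flats and 10 mm high, shank 16 mm thick, 55 mm tall in all, about 100 g; origin at the centre of the head's underside, z up the shank. To be left standing.
- bolt1: steel hex bolt standing loose on its head on the deck near the board's high-x rim: head 24 mm across flats and 10 mm high, shank 16 mm thick, 55 mm tall in all, about 100 g; origin at the centre of the head's underside, z up the shank. To be left standing.

How it is judged (in metres and radians):
At the end, for the whole second after the job is handed in: all three nuts lie at rest inside the nut bin (centres within its walls and below its rim); both bolts still stand upright on the board (within 0.2 rad) and are within 20 mm of where they were (x of nut0 in the frame of nut_bin between -0.158 and 0.158 m and y of nut0 in the frame of nut_bin between -0.078 and 0.078 m and z of each of nut0, nut1, nut2 in the frame of nut_bin below 0.055 m and linear speed of each of nut0, nut1, nut2 below 0.02 m/s and x of nut1 in the frame of nut_bin between -0.158 and 0.158 m and y of nut1 in the frame of nut_bin between -0.078 and 0.078 m and x of nut2 in the frame of nut_bin between -0.158 and 0.158 m and y of nut2 in the frame of nut_bin between -0.078 and 0.078 m and distance of each of bolt0, bolt1 from where it was at the start of the episode below 0.02 m and angle between each of bolt0, bolt1's own z axis and vertical below 0.2 rad); the robot touches nothing.
It fails at once if a nut is lifted off the board (its underside more than 25 mm above the deck) instead of being pushed (height (world z) of any of nut0, nut1, nut2 above 0.105 m).
It fails at once if a standing bolt is knocked over or pushed more than 20 mm (distance of any of bolt0, bolt1 from where it was at the start of the episode above 0.02 m or angle between any of bolt0, bolt1's own z axis and vertical above 0.5 rad).
It also fails if it takes over 58 s, if anything falls off the work surface, if the arm or the gripper's body presses on something with over 40 N, if the wrist force passes 120 N, or if a joint passes its speed limit or range.

## Working session

There is one attempt and no reset: what is moved stays moved. The work goes in short steps, Python scripts to look and compute and a tool call to move; the robot and the scene stay as the last step left them, time stands still between calls to the robot, and variables do not carry over. Pictures are saved under pics/ and viewed, about 8 in all and at most 12, crops included, and the job is handed in when it is done.

Besides the shell and the picture viewer there is one more tool, called after "Call:" by a JSON object that holds its "method" and its "body". play_rows: Moves the arm, as the interface text tells. Its arguments: {"type":"object","properties":{"targets":{"type":"array","items":{"type":"array","items":{"type":"array","items":{"type":"number"}}}},"grip_force":{"type":"number"}},"required":["targets"]}

```bash
ls; mkdir -p pics; python3 - <<'E'
from rig import *
import cv2
s=read_state();print({k:s[k] for k in("time","tcp_pos","ee_rot","opening")})
for n in("top","scene"):
    g=get_image(n);cv2.imwrite(f"pics/{n}0.png",cv2.resize(g["pixels"][:,:,::-1],(800,600),interpolation=cv2.INTER_CUBIC))
    print({k:g[k] for k in g if k!="pixels"})
print([ (k) for k in s])
E
```

```text
pics
{'time': 0.0, 'tcp_pos': array([ 237.3585842 , -577.81714343,  252.67921272]), 'ee_rot': array([-3.08095290e+00, -6.08245134e-01,  5.67083229e-04]), 'opening': 85.75887160675538}
{'fov_y': 57.34185900905666, 'cx': 254.0187925637082, 'cy': 184.83235735674077, 'dist_coeffs': array([-0.09303786,  0.        ,  0.        ,  0.        ,  0.        ]), 'rvec': array([ 2.20888639, -2.16053315,  0.12105606]), 'tvec': array([  4.98349779, 568.98173256, 783.49023528])}
{'fov_y': 48.76947430147138, 'cx': 243.41761522528657, 'cy': 188.27223980828668, 'dist_coeffs': array([-0.02003154,  0.        ,  0.        ,  0.        ,  0.        ]), 'rvec': array([ 1.51173873,  2.23472046, -0.72045027]), 'tvec': array([ 211.82583783, -385.64411728, 1153.65028817])}
['time', 'joints', 'qvel', 'effort', 'tcp_pos', 'ee_rot', 'contact_force', 'ft_torque', 'opening']
```

View pics/top0.png

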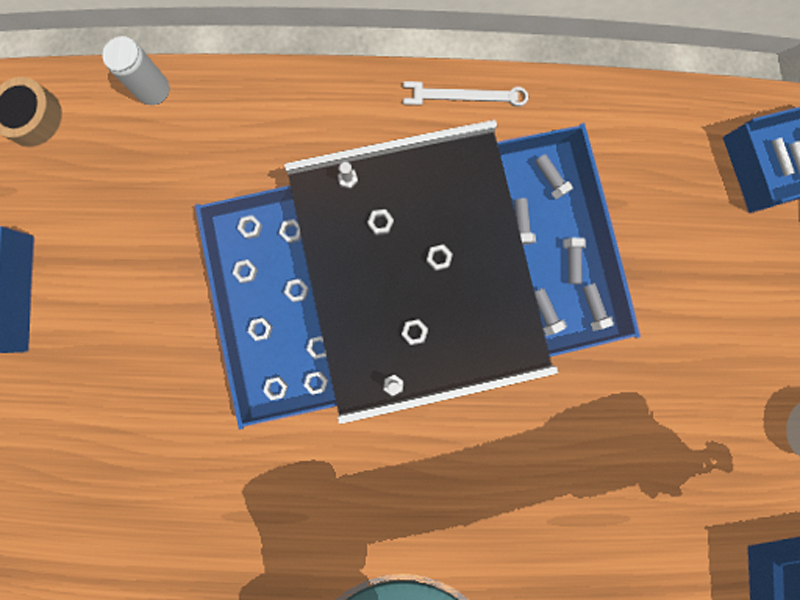

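View pics/scene0.png

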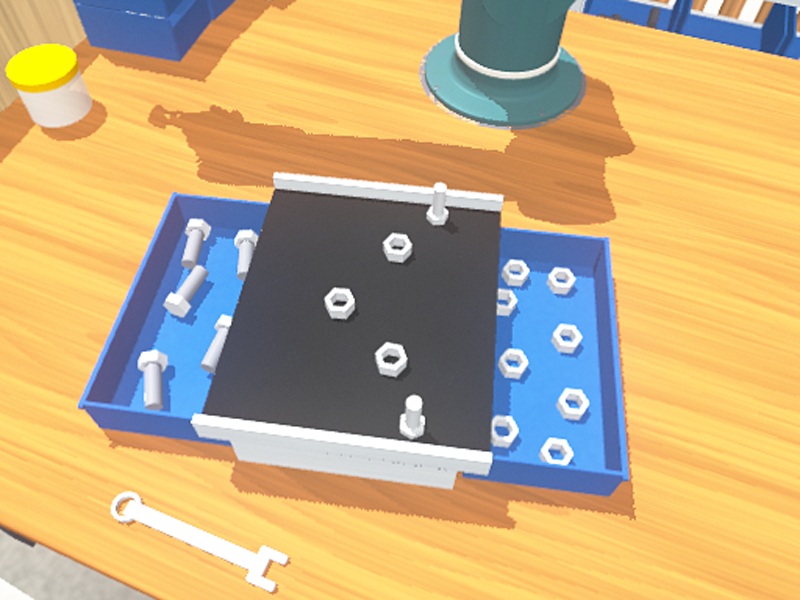

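The board's nut bin is on the left of the top view (+y), and the bolts bin is on the right. Nuts in the top view are at (380,221), (440,257) and (415,331). The standing bolts are at (347,178) and (393,386).

```bash
cat > h.py <<'E'
from rig import *
import numpy as np, cv2
def ray(g,uv,z):
    h=g["pixels"].shape[0]; f=h/2/np.tan(np.radians(g["fov_y"])/2)
    K=np.array([[f,0,g["cx"]],[0,f,g["cy"]],[0,0,1]])
    p=cv2.undistortPoints(np.array([[uv]],float),K,g["dist_coeffs"])[0,0]
    R=cv2.Rodrigues(g["rvec"])[0]; C=-R.T@g["tvec"]; d=R.T@np.r_[p,1]
    return C+d*(z-C[2])/d[2]
E
python3 - <<'E'
import rig
print([x for x in dir(rig) if x[0]!='_'])
from h import *
np.set_printoptions(precision=1,suppress=True)
t=get_image("top")
P=lambda u,v,z:ray(t,(u/1.5625,v/1.5625),z)
rim={'A':P(286,169,100),'B':P(496,125,100),'C':P(340,420,100),'D':P(557,371,100)}
print(rim)
c=sum(rim.values())/4; ang=[np.degrees(np.arctan2(*(rim[a]-rim[b])[:2][::-1])) for a,b in('AB','CD')]+[np.degrees(np.arctan2(*(rim[a]-rim[b])[:2][::-1]))-90+90 for a,b in('AC','BD')]
print(c,ang)
sg=get_image("scene")
Q=lambda u,v,z:ray(sg,(u/1.5625,v/1.5625),z)
n={'nfar':P(380,221,94),'nmid':P(440,257,94),'nnear':P(415,331,94),'bfar':P(347,182,88),'bfartop':P(345,167,135),'bnear':P(394,386,88)}
m={'nfar':Q(391,359,92),'nmid':Q(340,303,92),'nnear':Q(398,247,92),'bfar':Q(413,428,85),'bnear':Q(437,216,85)}
a=np.radians((ang[0]+ang[1])/2-90)
R=np.array([[np.cos(a),-np.sin(a)],[np.sin(a),np.cos(a)]])
for D in(n,m):
  for k in D: print(k,D[k],'board',R.T@(D[k]-c)[:2])
s=read_state();print(cv2.Rodrigues(s['ee_rot'])[0], np.degrees(a))
E
```

```text
['PlanningError', 'finish_job', 'get_image', 'read_state', 'tip_extent']
{'A': array([723.4, 174.6, 100. ]), 'B': array([ 795. , -114.6,  100. ]), 'C': array([387. ,  90.2, 100. ]), 'D': array([ 456.2, -198.2,  100. ])}
[590.4 -12.  100. ] [np.float64(103.91967626443801), np.float64(103.4878423570945), np.float64(14.07783197138879), np.float64(13.860861122208377)]
nfar [655.  44.  94.] board [76.  39.1]
nmid [607.3 -38.8  94. ] board [ 10.1 -30. ]
nnear [506.2  -6.6  94. ] board [-80.5  25.2]
bfar [710.3  91.2  88. ] board [141.   71.9]
bfartop [716.8  90.8 135. ] board [147.2  70. ]
bnear [432.   19.9  88. ] board [-146.4   68.6]
nfar [658.1  47.   92. ] board [79.7 41.3]
nmid [611.2 -33.5  92. ] board [ 15.2 -25.8]
nnear [509.1  -1.8  92. ] board [-76.6  29.2]
bfar [721.2  95.7  85. ] board [152.6  73.7]
bnear [437.1  24.   85. ] board [-140.4   71.3]
[[ 0.9  0.4 -0. ]
 [ 0.4 -0.9  0. ]
 [-0.  -0.  -1. ]] 13.703759310766259
```

Call:
{"method": "play_rows", "body": {"targets": [[[0.027,-0.0153,0,0,0,0,0.76],[0.027,-0.0153,0,0,0,0,0.76],[0.027,-0.0153,0,0,0,0,0.76],[0.027,-0.0153,0,0,0,0,0.76],[0.027,-0.0153,0,0,0,0,0.76],[0.027,-0.0153,0,0,0,0,0.76],[0.027,-0.0153,0,0,0,0,0.76],[0.027,-0.0153,0,0,0,0,0.76],[0.027,-0.0153,0,0,0,0,0.76],[0.027,-0.0153,0,0,0,0,0.76],[0.027,-0.0153,0,0,0,0,0.76],[0.027,-0.0153,0,0,0,0,0.76]]]}}

```text
time: 1.4
tcp_pos: [468.0, -284.1, 253.2]
ee_rot: [-3.082, -0.608, 0.0]
contact_force: [0.4, 0.1, 0.8]
opening: 20.7
```

Call:
{"method": "play_rows", "body": {"targets": [[[0.027,-0.0153,0,0,0,0,0.76],[0.027,-0.0153,0,0,0,0,0.76],[0.027,-0.0153,0,0,0,0,0.76],[0.027,-0.0153,0,0,0,0,0.76],[0.027,-0.0153,0,0,0,0,0.76],[0.027,-0.0153,0,0,0,0,0.76],[0.027,-0.0153,0,0,0,0,0.76],[0.027,-0.0153,0,0,0,0,0.76]]]}}

```text
time: 2.2
tcp_pos: [621.3, -88.8, 253.1]
ee_rot: [-3.082, -0.608, 0.0]
contact_force: [0.1, -0.5, -0.6]
opening: 20.9
```

Call:
{"method": "play_rows", "body": {"targets": [[[0,0,0,0,0,-8.15,0.76],[0,0,0,0,0,-8.15,0.76],[0,0,0,0,0,-8.15,0.76],[0,0,0,0,0,-8.15,0.76],[0,0,0,0,0,-8.15,0.76],[0,0,0,0,0,-8.15,0.76],[0,0,0,0,0,-8.15,0.76],[0,0,0,0,0,-8.15,0.76],[0,0,0,0,0,-8.15,0.76],[0,0,0,0,0,-8.15,0.76],[0,0,0,0,0,0,0.76]]]}}

```text
time: 3.3
tcp_pos: [620.6, -90.0, 253.0]
ee_rot: [-1.934, -2.475, -0.0]
contact_force: [-0.0, 0.2, -0.6]
opening: 20.4
```

Call:
{"method": "play_rows", "body": {"targets": [[[0,0.004,0.02,0,0,0,0.76],[0,0,0.02,0,0,0,0.76],[0,0,0.02,0,0,0,0.76],[0,0,0.02,0,0,0,0.76],[0,0,0.02,0,0,0,0.76],[0,0,0.02,0,0,0,0.76],[0,0,0.01,0,0,0,0.76],[0,0,0.005,0,0,0,0.76],[0,0,0,0,0,0,0.76],[0,0,0,0,0,0,0.76]]]}}

```text
time: 4.3
tcp_pos: [625.0, -88.9, 119.1]
ee_rot: [1.938, 2.471, 0.001]
contact_force: [0.1, 0.6, 0.5]
opening: 20.5
```

```bash
python3 - <<'E'
from h import *
s=read_state();print(s['tcp_pos'],s['contact_force'])
w=get_image("wrist")["pixels"][:,:,::-1]; g=get_image("scene")["pixels"][:,:,::-1]
c=cv2.resize(g[110:310,120:370],(500,400),interpolation=cv2.INTER_CUBIC)
cv2.imwrite("pics/a1.png",np.hstack([cv2.resize(w,(400,300)),cv2.resize(c,(375,300))]))
E
```

```text
[624.99027794 -88.86436986 119.06091906] [0.06628594 0.62197386 0.53738274]
```

View pics/a1.png

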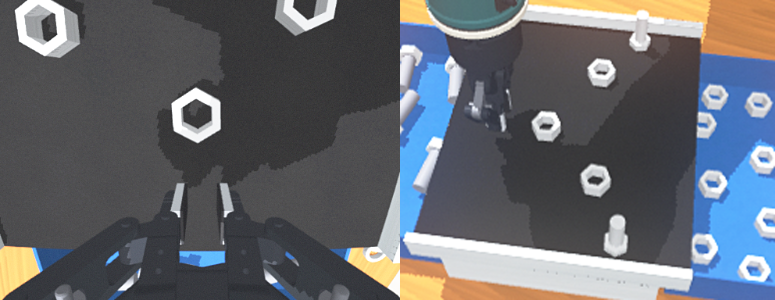

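Call:
{"method": "play_rows", "body": {"targets": [[[0,-0.0035,0.006,0,0,0,0.76],[0,0,0.006,0,0,0,0.76],[0,0,0,0,0,0,0.76],[0,0,0,0,0,0,0.76]]]}}

```text
time: 4.8
tcp_pos: [621.1, -89.7, 106.1]
ee_rot: [-1.938, -2.472, 0.0]
contact_force: [-0.0, 0.3, -0.4]
opening: 20.5
```

Call:
{"method": "play_rows", "body": {"targets": [[[0.01,0,0,0,0,0,0.76],[0.01,0,0,0,0,0,0.76],[0.01,0,0,0,0,0,0.76],[0.01,0,0,0,0,0,0.76],[0.01,0,0,0,0,0,0.76],[0.01,0,0,0,0,0,0.76],[0.01,0,0,0,0,0,0.76],[0.01,0,0,0,0,0,0.76],[0,0,0,0,0,0,0.76]]]}}

```text
time: 5.7
tcp_pos: [601.7, -10.2, 106.4]
ee_rot: [-1.935, -2.474, -0.001]
contact_force: [0.1, -0.2, 0.3]
opening: 20.8
```

```bash
python3 - <<'E'
from h import *
s=read_state();print(s['tcp_pos'],s['contact_force'])
w=get_image("wrist")["pixels"][:,:,::-1]; g=get_image("scene")["pixels"][:,:,::-1]
c=cv2.resize(g[110:310,120:370],(500,400),interpolation=cv2.INTER_CUBIC)
cv2.imwrite("pics/a2.png",np.hstack([cv2.resize(w,(400,300)),cv2.resize(c,(375,300))]))
E
```

```text
[601.73342601 -10.20069401 106.35611216] [ 0.10256257 -0.2213604   0.30542952]
```

View pics/a2.png

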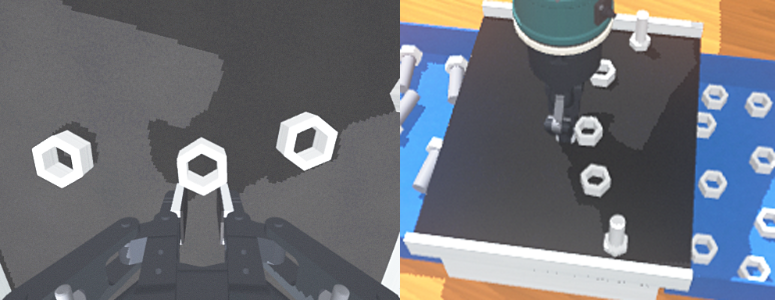

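The nut is seated in the notch between the two tips, so I'm pushing on to the edge.

Call:
{"method": "play_rows", "body": {"targets": [[[0.014,0,0,0,0,0,0.76],[0.014,0,0,0,0,0,0.76],[0.014,0,0,0,0,0,0.76],[0.014,0,0,0,0,0,0.76],[0.014,0,0,0,0,0,0.76],[0.014,0,0,0,0,0,0.76],[0.014,0,0,0,0,0,0.76],[0.014,0,0,0,0,0,0.76],[0.014,0,0,0,0,0,0.76],[0.014,0,0,0,0,0,0.76],[0.014,0,0,0,0,0,0.76],[0,0,0,0,0,0,0.76]]]}}

```text
time: 7.0
tcp_pos: [564.6, 140.0, 106.4]
ee_rot: [-1.934, -2.475, -0.001]
contact_force: [-0.1, 0.3, -0.4]
opening: 20.8
```

```bash
python3 - <<'E'
from h import *
s=read_state();print(s['tcp_pos'],s['contact_force'])
w=get_image("wrist")["pixels"][:,:,::-1]; g=get_image("scene")["pixels"][:,:,::-1]
c=cv2.resize(g[110:310,170:420],(500,400),interpolation=cv2.INTER_CUBIC)
cv2.imwrite("pics/a3.png",np.hstack([cv2.resize(w,(400,300)),cv2.resize(c,(375,300))]))
E
```

```text
[564.58728332 140.00968627 106.41656357] [-0.11368363  0.30488377 -0.43991447]
```

View pics/a3.png

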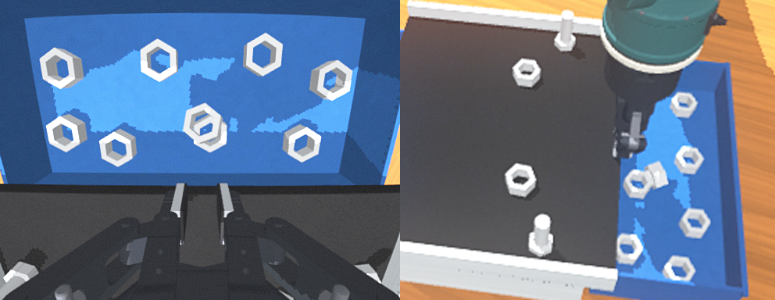

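Nut1 is in the nut bin, leaning on another nut. Next is the far nut: lift, go back and across.

Call:
{"method": "play_rows", "body": {"targets": [[[0,0,-0.03,0,0,0,0.76],[0,0,-0.05,0,0,0,0.76],[-0.027,0,0,0,0,0,0.76],[-0.027,0.01,0,0,0,0,0.76],[-0.027,0.01,0,0,0,0,0.76],[-0.027,0.01,0,0,0,0,0.76],[-0.027,0.015,0,0,0,0,0.76],[-0.027,0.02,0,0,0,0,0.76],[0,0,0.03,0,0,0,0.76],[0,0,0.03,0,0,0,0.76],[0,0,0.008,0,0,0,0.76],[0,0,0,0,0,0,0.76]]]}}

```text
time: 8.3
tcp_pos: [666.6, -4.8, 117.5]
ee_rot: [-1.937, -2.471, 0.002]
contact_force: [-1.2, -1.1, 1.2]
opening: 20.6
```

```bash
python3 - <<'E'
from h import *
s=read_state();print(s['tcp_pos'],s['contact_force'])
w=get_image("wrist")["pixels"][:,:,::-1]; g=get_image("scene")["pixels"][:,:,::-1]
c=cv2.resize(g[110:310,170:420],(500,400),interpolation=cv2.INTER_CUBIC)
cv2.imwrite("pics/a4.png",np.hstack([cv2.resize(w,(400,300)),cv2.resize(c,(375,300))]))
E
```

```text
[666.56427172  -4.80281109 117.46609544] [-1.23734561 -1.13360102  1.17714315]
```

View pics/a4.png

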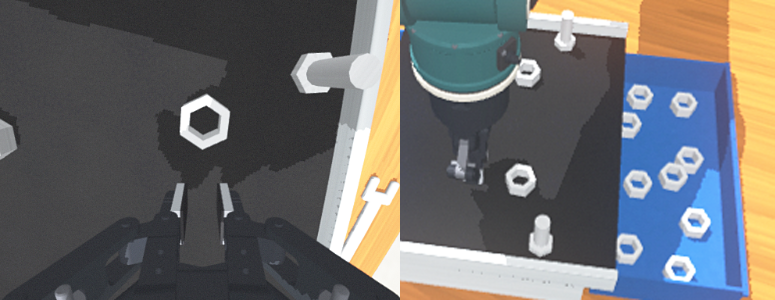

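Nut2 is centred in front of the gap, at (205,121), and the bolt is about 68 mm to the side.

Call:
{"method": "play_rows", "body": {"targets": [[[0,0,0.006,0,0,0,0.76],[0,0,0.005,0,0,0,0.76],[0.008,0,0,0,0,0,0.76],[0.01,0,0,0,0,0,0.76],[0.01,0,0,0,0,0,0.76],[0.01,-0.001,0,0,0,0,0.76],[0.012,-0.001,0,0,0,0,0.76],[0.014,-0.001,0,0,0,0,0.76],[0.014,-0.001,0,0,0,0,0.76],[0.014,-0.001,0,0,0,0,0.76],[0.014,0,0,0,0,0,0.76],[0.014,0,0,0,0,0,0.76]]]}}

```text
time: 9.6
tcp_pos: [633.2, 112.3, 107.3]
ee_rot: [-1.938, -2.473, 0.0]
contact_force: [0.2, 0.4, 0.7]
opening: 20.5
```

Call:
{"method": "play_rows", "body": {"targets": [[[0.014,0,0,0,0,0,0.76],[0.014,0,0,0,0,0,0.76],[0.014,0,0,0,0,0,0.76],[0.008,0,0,0,0,0,0.76],[0,0,0,0,0,0,0.76]]]}}

```text
time: 10.1
tcp_pos: [621.1, 161.2, 107.3]
ee_rot: [-1.935, -2.474, -0.001]
contact_force: [0.5, 0.4, -0.4]
opening: 20.6
```

```bash
python3 - <<'E'
from h import *
s=read_state();print(s['tcp_pos'],s['contact_force'])
w=get_image("wrist")["pixels"][:,:,::-1]; g=get_image("scene")["pixels"][:,:,::-1]
c=cv2.resize(g[110:310,170:420],(500,400),interpolation=cv2.INTER_CUBIC)
cv2.imwrite("pics/a5.png",np.hstack([cv2.resize(w,(400,300)),cv2.resize(c,(375,300))]))
E
```

```text
[621.12732523 161.20101944 107.28544276] [ 0.48918977  0.41922029 -0.43096496]
```

View pics/a5.png

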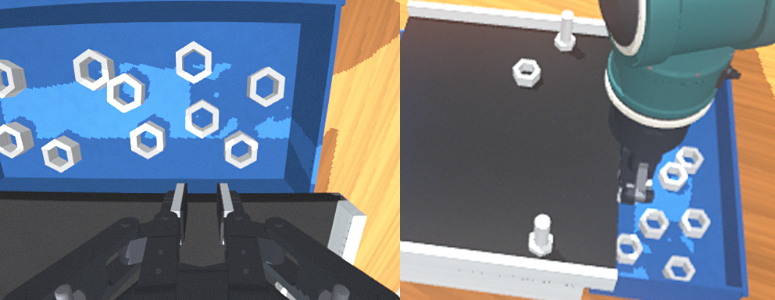

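Nut2 dropped in too, and its bolt is standing. Now the near nut.

Call:
{"method": "play_rows", "body": {"targets": [[[0,0,-0.03,0,0,0,0.76],[0,0,-0.05,0,0,0,0.76],[-0.0303,-0.0243,0,0,0,0,0.76],[-0.0303,-0.0243,0,0,0,0,0.76],[-0.0303,-0.0243,0,0,0,0,0.76],[-0.0303,-0.0243,0,0,0,0,0.76],[-0.0303,-0.0243,0,0,0,0,0.76],[-0.0303,-0.0243,0,0,0,0,0.76],[0,0,0.03,0,0,0,0.76],[0,0,0.03,0,0,0,0.76],[0,0,0.008,0,0,0,0.76],[0,0,0,0,0,0,0.76]]]}}

```text
time: 11.4
tcp_pos: [523.1, -52.0, 118.7]
ee_rot: [-1.937, -2.471, 0.001]
contact_force: [-0.5, 1.1, 0.7]
opening: 20.6
```

```bash
python3 - <<'E'
from h import *
s=read_state();print(s['tcp_pos'],s['contact_force'])
w=get_image("wrist")["pixels"][:,:,::-1]; g=get_image("scene")["pixels"][:,:,::-1]
c=cv2.resize(g[110:310,170:420],(500,400),interpolation=cv2.INTER_CUBIC)
cv2.imwrite("pics/a6.png",np.hstack([cv2.resize(w,(400,300)),cv2.resize(c,(375,300))]))
E
```

```text
[523.07528169 -51.99119826 118.72191378] [-0.52747326  1.12075827  0.73918432]
```

View pics/a6.png

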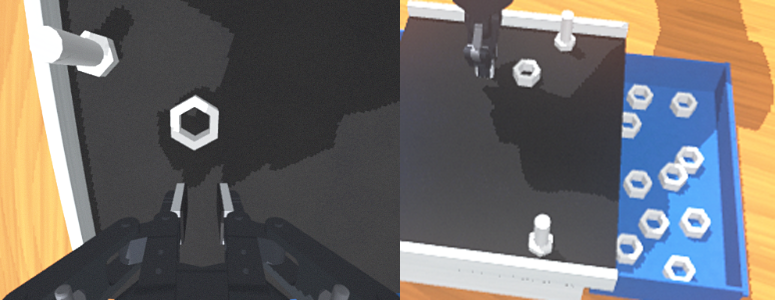

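Nut0 is at column 194 and the gap is centred at 203, so I'll shift about 4 mm, then drift away from the bolt once it's seated.

Call:
{"method": "play_rows", "body": {"targets": [[[0,-0.004,0.006,0,0,0,0.76],[0,0,0.006,0,0,0,0.76],[0.008,0,0,0,0,0,0.76],[0.01,0,0,0,0,0,0.76],[0.01,0,0,0,0,0,0.76],[0.01,0,0,0,0,0,0.76],[0.012,0.001,0,0,0,0,0.76],[0.012,0.002,0,0,0,0,0.76],[0.012,0.002,0,0,0,0,0.76],[0.012,0.002,0,0,0,0,0.76],[0.012,0.001,0,0,0,0,0.76],[0,0,0,0,0,0,0.76]]]}}

```text
time: 12.7
tcp_pos: [503.6, 46.3, 107.3]
ee_rot: [-1.935, -2.475, -0.001]
contact_force: [-0.1, -0.0, 0.9]
opening: 20.5
```

Call:
{"method": "play_rows", "body": {"targets": [[[0.014,0,0,0,0,0,0.76],[0.014,0,0,0,0,0,0.76],[0.014,0,0,0,0,0,0.76],[0.014,0,0,0,0,0,0.76],[0.014,0,0,0,0,0,0.76],[0.014,0,0,0,0,0,0.76],[0.004,0,0,0,0,0,0.76],[0,0,0,0,0,0,0.76],[0,0,-0.03,0,0,0,0.76],[0,0,-0.05,0,0,0,0.76],[0,0,-0.04,0,0,0,0.76],[0,0,0,0,0,0,0.76]]]}}

```text
time: 13.9
tcp_pos: [485.0, 129.8, 232.1]
ee_rot: [1.936, 2.468, 0.008]
contact_force: [0.7, -0.1, -1.3]
opening: 20.6
```

```bash
python3 - <<'E'
from h import *
s=read_state();print(s['tcp_pos'],s['contact_force'])
w=get_image("wrist")["pixels"][:,:,::-1]; g=get_image("scene")["pixels"][:,:,::-1]
c=cv2.resize(g[110:310,170:420],(500,400),interpolation=cv2.INTER_CUBIC)
cv2.imwrite("pics/a7.png",np.hstack([cv2.resize(w,(400,300)),cv2.resize(c,(375,300))]))
E
```

```text
[485.01682359 129.81122639 232.07033406] [ 0.66265423 -0.05890304 -1.25133967]
```

View pics/a7.png

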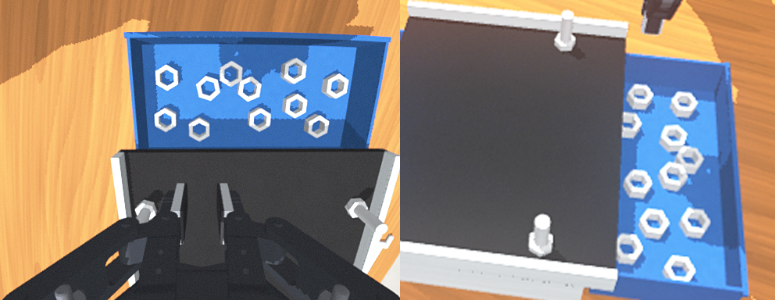

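The bin now shows 11 nuts (8 + 3), lying still. The deck is empty of nuts, and both bolts are upright at the same pixels as before.

```bash
python3 -c "
from rig import *
print(finish_job())"
```

```text
the job is handed in; nothing more can be done
None
```

All three nuts are in the nut bin, and I handed the job in at about 14 s of the 58 s allowed. I pushed each one along the deck in the notch between the partly closed fingertips, without lifting any, then raised the arm clear.

- **Nuts:** the last pictures show 11 nuts in the bin (8 that were there plus 3), all apparently lying flat, and none left on the deck.
- **Bolts:** both still stand, and they show no visible shift in the pictures. I did not compute their positions again.
- **Forces:** every reading I took was under about 2 N, and the arm was touching nothing at the end.
- **Disagreements:** the two cameras' position estimates differed by 3–5 mm (one bolt by about 8 mm). I corrected the sideways line with the wrist camera where a nut was off-centre.

The hand-in itself gave no verdict.

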